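# Unbolt the guard of the kettle-base test fixture

## Robot

A 7-joint arm with a two-finger parallel gripper is mounted at the origin on the work surface. World frame = base frame: x ahead of the robot, y to its left, z up, the work surface at z = 0. Lengths are in m, angles in degrees, forces in N, time in s.
With the tool pointing down it reaches from about 0.425 to 0.875 m from the base axis. Payload 4.7 kg.
Tool frame: the origin (TCP) lies on the front face of the gripper's body, between the roots of the fingers; the fingertips stand 70 mm ahead of it and the grasp point (between the pads) lies 51 mm ahead of it; z points along the fingers, x is the direction in which the jaws open and shut, and the axes are right-handed (so a half turn about z gives the same grasp; the last joint's range is limited). The gripper opens to 87 mm and grips with 3 to 60 N. Pads are 19 mm wide; open, the fingers measure 117 mm over their backs; the gripper's body (75 mm by 190 mm) begins 51 mm behind the grasp point.
Start: joints at [-65.942, 18.392, -4.016, 83.108, 1.295, 78.541, -3.26], TCP at [0.257, 0.597, 0.292] pointing down, gripper open.
Joint ranges: [-163.93, 163.93], [-17.29, 119.83], [-79.2, 71.16], [3.27, 140.29], [-89.18, 269.18], [5.43, 117.66], [-154.24, 154.24]. Speed limits (degrees/s): [147.25, 147.25, 180, 180, 180, 180, 180].

## Interface

Orientations are given as [roll, pitch, yaw] about the fixed x, y, z axes, in that order (R = Rz(yaw) Ry(pitch) Rx(roll)).
In Python, from cell import * gives the robot as it stands. The module is installed in compiled form; this text tells all that it offers.
- The arm moves only by the shell command python3 -m crank 'ROWS' [FORCE]. ROWS is JSON, a list of rows, each a list of 7 numbers: the finger opening in mm, from 0 to 87, then the shift along the world's x, y, z in mm, then the turn, a rotation vector about the world's x, y, z in degrees. In form: [[gripper, dx, dy, dz, wx, wy, wz], ...]. A call has 1 to 8 rows; each row is the pose to reach, as a shift and turn from the pose measured when the call began; what a row does not reach only later rows make up. A row lasts 1/10 s, in which the tool goes at most 50 mm and 8.59 degrees, less where a joint would pass 70% of its speed; a pose out of reach is approached as far as the arm can. A call with a gripper value outside its range is refused whole. The fingers move at their own pace and stop on an object; FORCE is the grip in N (left out, the last holds). Time passes only in rows, so rows that repeat a pose let the fingers close. It gives the time, the measured TCP pose, the force and the opening at its end, in the units of the state.
- get_obs(): the state, without advancing time (a new reading comes with each control period).
- read_camera(name): name is "scene" or "side" or "wrist"; returns a dict with "img" (480x640x3 uint8, red, green, blue), "K" (3x3 intrinsics, pixels), "cam_to_world" (4x4, takes a point from camera to world coordinates). Camera axes: x right, y down, z forward; pixel columns grow to the right and rows downward; lengths in m; the calibration is good to about 2 mm. A picture is of the moment at which its call begins. There is no depth.
- sign_off(): hands the job in, once; it reports no verdict.
The state is a dict: "time_s": time; "qpos": joint angles; "joint_velocities": joint speeds; "effort": joint torques, N m; "tool_pos": TCP position; "tool_rot": TCP orientation; "force": force on the tool from outside, world axes, zero at the start; "wrist_torque": the same for the moment, N m; "grip_width": finger opening in m.
Only numpy, scipy, OpenCV 4.12 (cv2) and the standard library are available. Lean on these libraries where they do the work, as an engineer would, in place of code of your own. Each camera call takes 0.05 s, during which the arm holds its last target.

## Task

Unlock the clear guard of the test fixture: with one fingertip press the long spring catch bar down and keep it down while the other fingertip pushes the bolt's upright tab all the way back to its stop, out of the keeper. Only once the bolt is fully back, let the catch spring up to lock it there, and take the hand away. Nothing is to be picked up: leave the kettles, tools and other things on the bench where they are.

Things in the scene. Friction and masses are not known exactly. Their poses are not given: they have to be found in the camera images.
- fixture: Fixed test fixture. Sizes in mm. Origin at table height, midway between catch bar (along x = -30) and bolt (along x = 30); +x points away from the robot (within 25 degrees), +y is the way the bolt is drawn open, z up. Grey deck x -65 to 240, y -160 to 160, top 30 above the table; clear guard hood x 90 to 230, y -110 to 110, top 85; bolt straps at y -78 and 50 and keeper at y -108, tops 49.
- bolt (a joint): travel of the bolt in m, along the fixture's +y: 0 home in the keeper (starts within 1 mm of it), 0.042 fully back at its stop. Takes about 2 N to slide and stays where it is left. Three lugs on its side are blocked by the catch's tooth whenever the catch is up; if let up half way the catch locks it again.
- bolt_tab (a point): centre of the top face of the bolt's upright steel thumb tab, moving with it; axes as the fixture's. Tab 30 mm wide (x), 12 thick (y), top 88 above the table, rising 42 from the flat bolt bar (16 wide, its top 46 above the table). The bar is bare for 45 mm on the tab's -y side: a fingertip fits there, just above the bar, to push the tab's -y face.
- catch (a joint): depression of the spring catch bar in m: 0 up (locking), 0.009 fully down at its stop. It frees the bolt from about 0.006 on. The spring takes 3 N to start, 7 N fully down, and lifts the bar when released; with the bolt fully back (beyond about 0.0385) the tooth rises behind the last lug.
- catch_top (a point): centre of the top face of the spring catch, a smooth dark steel press bar parallel to the bolt on the robot's side, 60 mm from the bolt's line; moves with it, straight down; axes as the fixture's. 28 mm wide (x), 130 long (y), top 62 above the table when up, 53 fully down. Works when pressed anywhere; a pressing fingertip may slide along it.
- kettle_a: white plastic kettle, 212 high, 152 across the foot, with a handle on its +x side; stands on the table to the right of the fixture; loose, origin at its underside's centre. Sizes in mm. Leave alone.
- adapter: white plug adapter, a 40 x 40 x 36 block, standing on the fixture's deck about 118 to the left (+y) of the fixture's origin; loose, origin at its underside's centre. Sizes in mm. Leave alone.
- probe_cap: small black plastic probe cap, 28 across and 46 high, upright on the fixture's deck about 135 to the right (-y) of the fixture's origin; loose, origin at its underside's centre. Sizes in mm. Leave alone.
- tape: roll of paper tape lying flat, 84 across, 22 high, on the table left of the fixture; loose, origin at its underside's centre. Sizes in mm. Leave alone.
- screwdriver: screwdriver 190 long with a red handle, lying on the table right of the fixture; loose, sizes in mm. Leave alone.
- multimeter: black hand multimeter 150 x 76 x 34, lying on the table left of the fixture; loose, origin at its underside's centre. Sizes in mm. Leave alone.

How it is judged (in metres and radians):
On the way, in this order (a step that is already met when the one before it is completed fails the run):
1. a fingertip holds the catch down, the bolt still shut (value of joint catch above 0.005 m and value of joint bolt below 0.006 m and contact force between the fingers and catch above 0.5 N), for 0.1 s.
2. the bolt is on its way, one finger on the catch and one on the bolt (value of joint catch above 0.004 m and value of joint bolt above 0.008 m and contact force between the fingers and catch above 0.5 N and contact force between the fingers and bolt above 0.3 N), for 0.05 s.
3. the bolt is fully back, the catch still held down by a finger (value of joint catch above 0.004 m and value of joint bolt above 0.038 m and contact force between the fingers and catch above 0.5 N), for 0.1 s.
At the end, for the whole second after the job is handed in: the bolt is fully back (within 4 mm of its stop) and still, the catch has sprung up (within 2 mm of its top) and locks it, and no other thing is more than 20 mm from where it stood (value of joint bolt above 0.038 m and value of joint catch below 0.002 m and velocity of joint bolt between -0.005 and 0.005 m/s and distance of each of kettle_a, adapter, probe_cap, tape, screwdriver, multimeter from where it was at the start of the episode below 0.02 m); the robot touches nothing.
It fails at once if the catch was let up before the bolt was fully back (value of joint catch below 0.003 m and value of joint bolt between 0.008 and 0.036 m).
It fails at once if a bystander was moved, lifted or carried (distance of any of kettle_a, adapter, probe_cap, tape, screwdriver, multimeter from where it was at the start of the episode above 0.02 m).
It also fails if it takes over 40 s, if anything falls off the work surface, if the arm or the gripper's body presses on something with over 40 N, if the wrist force passes 120 N, or if a joint passes its speed limit or range.

## Working session

There is one attempt and no reset: what is moved stays moved. The work goes in short steps, Python scripts to look and compute and a shell command to move; the robot and the scene stay as the last step left them, time stands still between calls to the robot, and variables do not carry over. Pictures are saved under pics/ and viewed, and the job is handed in when it is done.

```bash
mkdir -p pics; python3 - <<'E'
from cell import *
import cv2
print(get_obs())
for n in ["scene","side","wrist"]:
    c=read_camera(n); cv2.imwrite(f"pics/{n}0.png",c["img"][:,:,::-1]); print(n,c["K"].round(1).tolist(),c["cam_to_world"].round(4).tolist())
E
```

```text
{'time_s': 0.0, 'qpos': array([-65.94219807,  18.44106673,  -4.01579252,  83.17454157,
         1.29381354,  78.53872947,  -3.26044261]), 'joint_velocities': array([-0.03442209,  0.05042212,  0.01299684, -0.04031966, -0.00753118,
       -0.10852202,  0.00332037]), 'effort': array([-5.08877019e-04, -4.91285527e+01, -4.04332392e-01, -3.12533212e+01,
       -6.39488082e-02,  4.37767943e-02,  1.79904182e-04]), 'tool_pos': array([0.25645396, 0.59682687, 0.2911418 ]), 'tool_rot': array([1.79995643e+02, 1.09162819e-01, 6.67515039e+01]), 'force': array([0.25533207, 0.31156592, 0.42979248]), 'wrist_torque': array([ 0.01596715, -0.03166015, -0.04397564]), 'grip_width': 0.08645929409873897}
scene [[537.4, 0.0, 313.4], [0.0, 537.4, 245.0], [0.0, 0.0, 1.0]] [[0.2653, 0.5828, -0.7681, 1.2507], [0.9642, -0.1559, 0.2147, -0.1594], [0.0054, -0.7975, -0.6032, 0.6467], [0.0, 0.0, 0.0, 1.0]]
side [[563.1, 0.0, 320.6], [0.0, 563.1, 231.2], [0.0, 0.0, 1.0]] [[0.737, -0.3975, 0.5466, -0.0333], [-0.6755, -0.4579, 0.5779, -0.6137], [0.0206, -0.7952, -0.606, 0.7387], [0.0, 0.0, 0.0, 1.0]]
wrist [[379.6, 0.0, 320.9], [0.0, 379.6, 241.7], [0.0, 0.0, 1.0]] [[0.3949, 0.8828, 0.2545, 0.1882], [0.9187, -0.3792, -0.1102, 0.6279], [-0.0008, 0.2773, -0.9608, 0.3832], [0.0, 0.0, 0.0, 1.0]]
```

View pics/scene0.png

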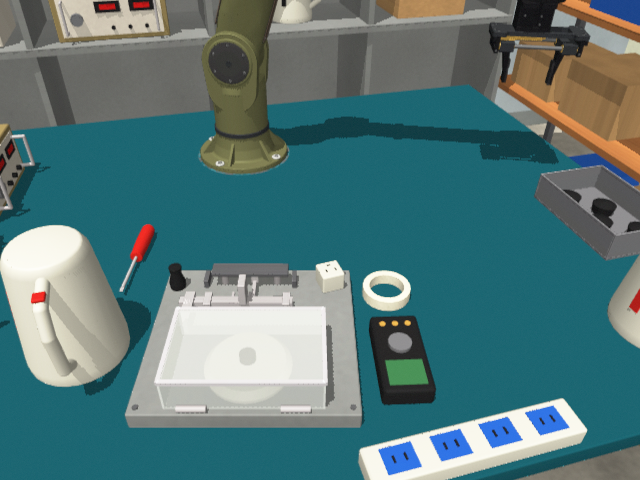

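View pics/side0.png

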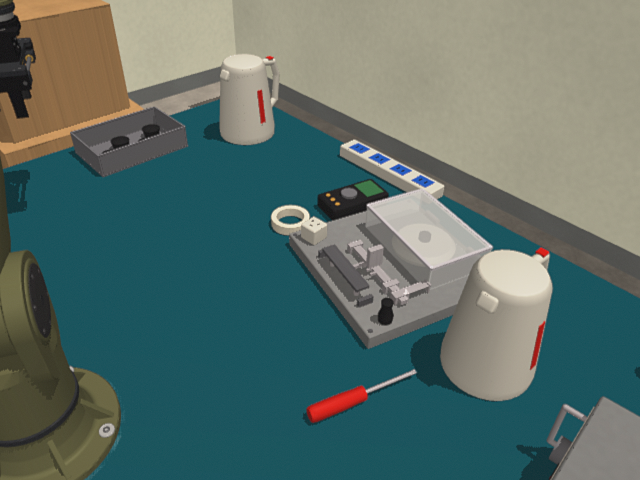

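View pics/wrist0.png

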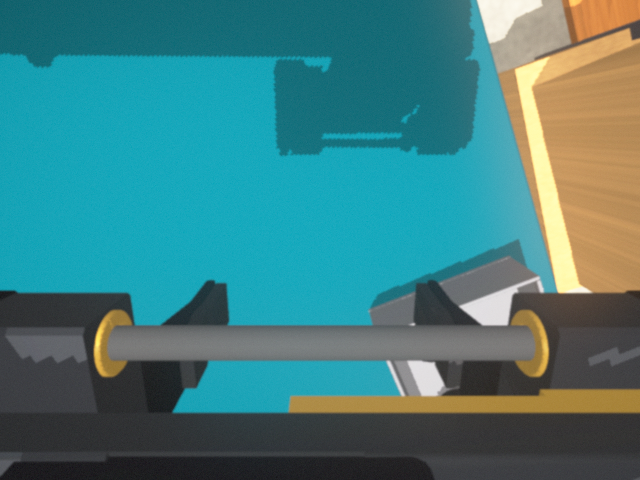

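The scene view shows the fixture around (250,340), with the tab near (242,285), the catch near (250,273), the cap near (177,277) and the adapter near (330,276). I'll zoom in on these.

```bash
python3 - <<'E'
import cv2
a=cv2.imread("pics/scene0.png")[250:440,120:380]; cv2.imwrite("pics/s1.png",cv2.resize(a,None,fx=3,fy=3,interpolation=cv2.INTER_CUBIC))
a=cv2.imread("pics/side0.png")[180:355,265:500]; cv2.imwrite("pics/d1.png",cv2.resize(a,None,fx=3.4,fy=3.4,interpolation=cv2.INTER_CUBIC))
E
```

```text
(no output)
```

View pics/s1.png

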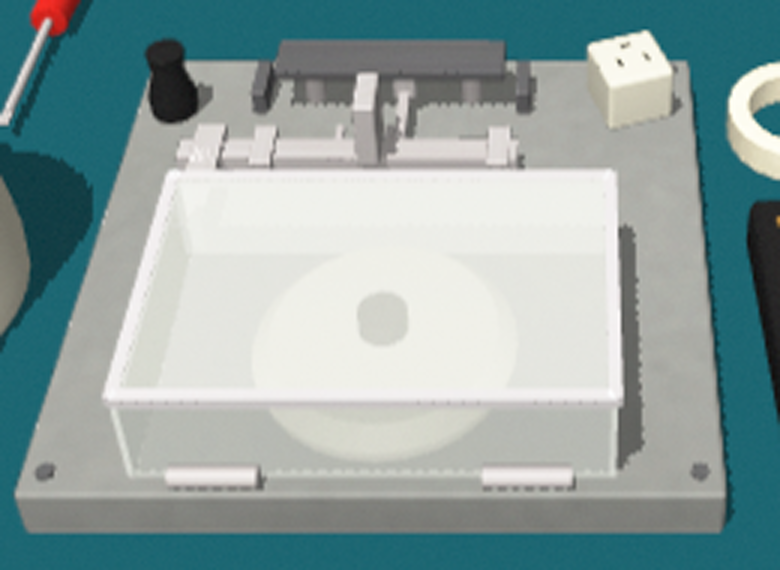

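View pics/d1.png

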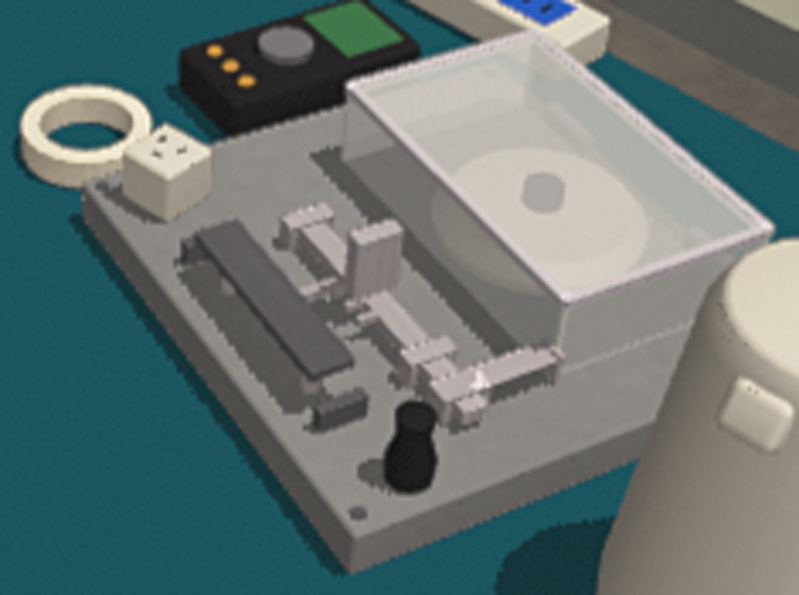

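```bash
cat > fit.py <<'E'
from cell import *
import numpy as np
from scipy.optimize import least_squares
S=[((240,160,30),(724,497)),((240,-160,30),(17,495)),((-65,160,30),(688,62)),((240,160,0),(722,530)),((240,-160,0),(27,532)),
((90,-110,85),(170,172)),((90,110,85),(615,172)),((230,110,85),(620,400)),((230,-110,85),(107,398)),
((-44,-65,62),(281,40)),((-44,65,62),(503,40)),((-16,-65,62),(275,75)),((-16,65,62),(505,75))]
D=[((-65,-160,30),(350,545)),((-65,160,30),(85,195)),((-65,-160,0),(350,572)),((90,110,85),(347,85)),((230,110,85),(535,35)),((230,-110,85),(772,230)),((90,-110,85),(565,298)),
((-44,65,62),(195,237)),((-16,65,62),(238,222)),((-16,-65,62),(353,355)),((-44,-65,62),(310,373))]
C={n:read_camera(n) for n in("scene","side")}
def proj(n,P):
    T=np.linalg.inv(C[n]["cam_to_world"]);q=T[:3,:3]@P+T[:3,3];q=C[n]["K"]@q;return q[:2]/q[2]
def w(p,P):
    c,s=np.cos(p[2]),np.sin(p[2]);P=np.array(P)/1000
    return np.array([p[0]+c*P[0]-s*P[1],p[1]+s*P[0]+c*P[1],P[2]+(p[3] if len(p)>3 else 0)])
def res(p,parts=("scene","side")):
    r=[]
    if "scene" in parts: r+=[proj("scene",w(p,P))-(np.array(u)/3+[120,250]-0.33) for P,u in S]
    if "side" in parts: r+=[proj("side",w(p,P))-(np.array(u)/3.4+[265,180]-0.35) for P,u in D]
    return np.ravel(r)
if __name__=="__main__":
    for parts in (("scene","side"),("scene",),("side",)):
        s=least_squares(lambda p:res(p,parts),[0.6,-.2,0],loss="soft_l1");print(parts,s.x[:2],np.degrees(s.x[2]),np.abs(s.fun).mean(),s.fun.round(1).tolist())
    p=least_squares(res,[0.6,-.2,0],loss="soft_l1").x
    for n,u in(("scene",np.array((367,77))/3+[120,250]-.33),("side",np.array((375,237))/3.4+[265,180]-.35)):
        # tab top: intersect z=.088
        K,T=C[n]["K"],C[n]["cam_to_world"];d=T[:3,:3]@np.linalg.inv(K)@[*u,1];X=T[:3,3]+d*(.088-T[2,3])/d[2]
        q=X[:2]-p[:2];c,s=np.cos(p[2]),np.sin(p[2]);print(n,"tab",X,"in fix",c*q[0]+s*q[1],-s*q[0]+c*q[1])
E
python3 fit.py
```

```text
('scene', 'side') [ 0.57206505 -0.0716585 ] -14.51280204196737 1.9281933791561778 [0.6, -1.9, -2.7, 1.1, -2.1, -1.6, -0.0, 0.3, -1.5, 2.0, -1.1, 0.5, -2.7, -0.5, -1.3, -1.6, -0.6, 0.6, 4.9, -0.0, 6.3, -0.5, 4.8, -1.2, 5.4, -1.7, 3.0, -1.1, -1.6, -3.1, 1.7, 3.0, 0.1, 0.7, 0.4, -1.1, 0.8, -0.7, 1.3, 1.4, -3.1, -4.6, -3.0, -4.3, -1.6, -2.9, -2.4, -3.4]
('scene',) [ 0.57266621 -0.07032331] -14.743633145903278 1.7502974980766313 [1.0, -1.3, -2.3, 0.8, -1.1, -1.3, 0.4, 0.9, -1.1, 1.8, -0.3, 0.4, -2.0, -0.2, -0.9, -1.1, -0.2, 0.5, 5.8, -0.1, 7.2, -0.3, 5.7, -1.2, 6.2, -1.5]
('side',) [ 0.56982312 -0.07461308] -14.343092540268975 1.924835599604527 [3.6, 0.6, -1.7, -1.9, 2.3, 4.7, 0.1, 1.7, 0.5, -0.3, 1.4, 0.3, 1.8, 2.6, -3.0, -3.4, -2.9, -3.0, -1.1, -1.5, -2.0, -1.9]
scene tab [ 0.58734706 -0.09243382  0.088     ] in fix 0.020000597006755796 -0.016282801591250638
side tab [ 0.59192215 -0.0989971   0.088     ] in fix 0.026074435860211825 -0.021490150465168487
```

```bash
cat > fit2.py <<'E'
from fit import *
tabs=[("scene",np.array((367,77))/3+[120,250]-.33),("side",np.array((375,237))/3.4+[265,180]-.35)]
def r2(p):
    r=[]
    for n,L,k,o in(("scene",S,3,(120,250)),("side",D,3.4,(265,180))):
        b=p[5:7] if n=="side" else p[7:9]
        for P,u in L:
            P=np.array(P,float)
            if P[2]==62:P[1]+=p[3]
            r.append(proj(n,w(p[:3],P))+b*1-(np.array(u)/k+o-.33))
    for n,u in tabs:
        b=p[5:7] if n=="side" else p[7:9]
        r.append(proj(n,w(p[:3],(30,p[4],88)))+b-u)
    return np.r_[np.ravel(r),p[5:9]*1.]
s=least_squares(r2,[.57,-.07,-.25,0,0,0,0,0,0],loss="soft_l1");p=s.x
print(p,np.degrees(p[2]));print(s.fun.round(1).tolist())
print("tab",w(p[:3],(30,p[4],88)),"catch",w(p[:3],(-30,p[3],62)))
E
python3 fit2.py
```

```text
[ 5.72275918e-01 -6.80083026e-02 -2.64746690e-01 -1.29382068e+01
 -1.92103705e+01  4.24257146e-01  8.19194080e-01 -3.93486632e-03
  5.34980963e-01] -15.168867954921382
[1.3, -0.7, -1.6, -0.0, 0.3, -0.7, 0.6, 1.6, -0.4, 0.9, 0.9, 0.1, -1.0, 0.3, -0.6, -0.7, 0.4, -0.1, -0.2, -0.1, 1.1, 0.1, -0.6, -1.3, -0.1, -1.2, 0.7, -1.5, -1.6, -3.6, -0.6, 2.6, 0.0, 0.8, 0.8, -0.6, 0.1, 0.1, -0.1, 1.7, -0.6, -1.2, -0.3, -0.8, 0.8, 1.3, -0.2, 0.8, -0.3, 4.2, 0.2, -1.3, 0.4, 0.8, -0.0, 0.5]
tab [ 0.596204  -0.0943993  0.088    ] catch [ 0.53993568 -0.07264578  0.062     ]
```

Fit: fixture yaw is about -15.2°, with its origin at (0.572,-0.068). The tab sits at fixture y ≈ -19 and the catch centre at y ≈ -13. My plan is to keep the tool vertical with the jaws along fixture x, so one finger is over the catch and the other is behind the tab. Next I move over it.

```bash
python3 -m crank '[[50,10,-25,0,0,0,-3],[50,29,-66,0,0,0,-8],[50,48,-110,0,0,0,-13],[50,67,-154,0,0,0,-18],[50,86,-198,0,0,0,-23],[50,105,-242,0,0,0,-28],[50,124,-286,0,0,0,-33],[50,143,-330,0,0,0,-38]]'
python3 -m crank '[[50,20,-45,0,0,0,-5],[50,40,-90,0,0,0,-10],[50,60,-135,0,0,0,-15],[50,80,-180,0,0,0,-20],[50,100,-225,0,0,0,-25],[50,120,-270,0,0,0,-30],[50,135,-310,-10,0,0,-36],[50,150,-340,-20,0,0,-40]]'; python3 -c "
from cell import *
print(get_obs())"
```

```text
time_s: 1.15
tool_pos: [0.4, 0.2652, 0.2923]
tool_rot: [-180.0, -0.0, 28.6]
force: [1.0, 0.5, 0.3]
grip_width: 0.0503
time_s: 1.95
tool_pos: [0.5505, -0.0782, 0.2729]
tool_rot: [-180.0, -0.1, -11.8]
force: [0.4, 0.5, -0.5]
grip_width: 0.0497
{'time_s': 1.95, 'qpos': array([-25.90472524,   7.95503324,  34.39309119,  99.51387598,
        -4.66859426,  73.81852   ,  -2.29547337]), 'joint_velocities': array([ 22.31819142,  31.38211888,  17.09670437, -15.50687018,
       -20.68898125,  -8.69852672,   6.77716752]), 'effort': array([ -1.2286159 , -35.74441195,   2.50953779, -29.77632344,
         0.47516819,   0.22610371,  -0.19486876]), 'tool_pos': array([ 0.55052495, -0.07824077,  0.27285539]), 'tool_rot': array([-1.79991634e+02, -1.40155037e-01, -1.18187616e+01]), 'force': array([ 0.35579183,  0.46538253, -0.52668628]), 'wrist_torque': array([-0.07803185,  0.08303305,  0.02796968]), 'grip_width': 0.049693758972135876}
```

```bash
python3 -m crank '[[48,6,-12,-25,0,0,-2],[48,12,-25,-50,0,0,-3.4],[48,12,-25,-63,0,0,-3.4],[48,12,-25,-63,0,0,-3.4],[48,12,-25,-63,0,0,-3.4]]'
python3 - <<'E'
from cell import *
import cv2
for n in ["scene","side","wrist"]:
    c=read_camera(n); im=c["img"][:,:,::-1]
    if n=="scene": im=cv2.resize(im[200:350,140:360],None,fx=3.6,fy=3.6,interpolation=cv2.INTER_CUBIC)
    if n=="side": im=cv2.resize(im[120:320,260:500],None,fx=3,fy=3,interpolation=cv2.INTER_CUBIC)
    cv2.imwrite(f"pics/{n}2.png",im)
print(get_obs()["tool_pos"],c["cam_to_world"].round(4).tolist())
E
```

```text
time_s: 2.45
tool_pos: [0.5627, -0.102, 0.2104]
tool_rot: [-180.0, -0.1, -15.1]
force: [-0.3, -0.2, -0.0]
grip_width: 0.0478
[ 0.56322005 -0.10231717  0.2112764 ] [[0.9654, -0.2519, -0.0674, 0.5841], [-0.2607, -0.9279, -0.2666, -0.0279], [0.0046, 0.275, -0.9614, 0.3033], [0.0, 0.0, 0.0, 1.0]]
```

View pics/scene2.png

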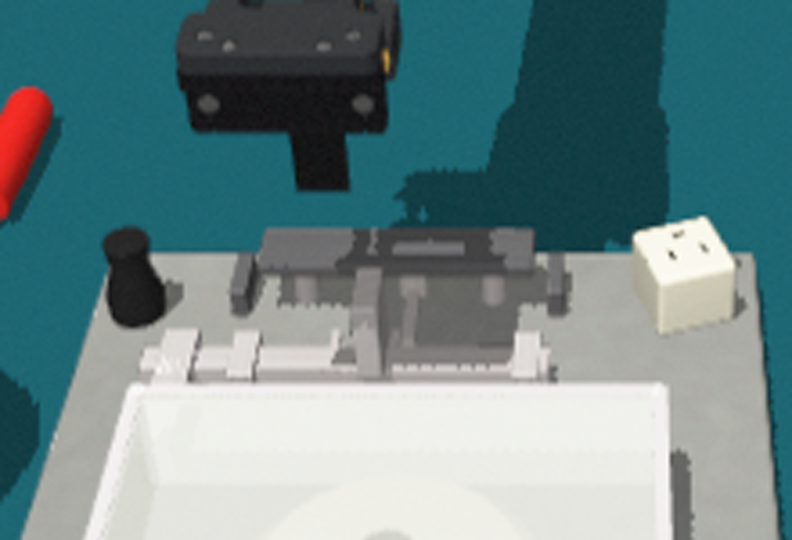

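View pics/side2.png

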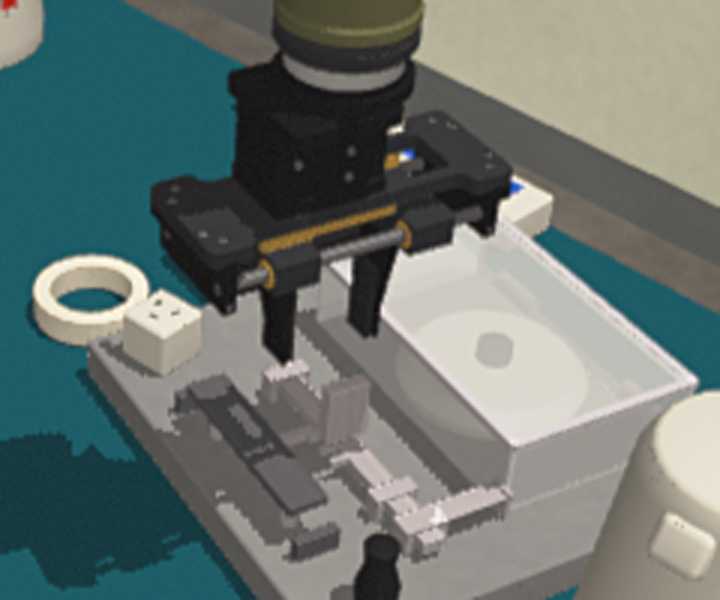

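View pics/wrist2.png

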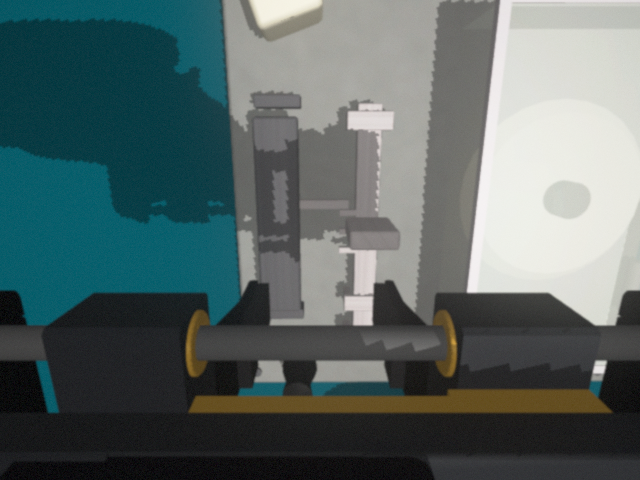

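```bash
cat > ov.py <<'E'
import sys,cv2,numpy as np
from cell import *
# usage: ov(name of pic, fixture pose, tab y)
def W(p,P):
    c,s=np.cos(p[2]),np.sin(p[2]);P=np.array(P,float)/1000
    return np.array([p[0]+c*P[0]-s*P[1],p[1]+s*P[0]+c*P[1],P[2]])
def pr(c,X):
    T=np.linalg.inv(c["cam_to_world"]);q=c["K"]@(T[:3,:3]@X+T[:3,3]);return q[:2]/q[2]
p=(.57228,-.0680,np.radians(-15.17))
if __name__=="__main__":
    c=read_camera("wrist");k=4;x0,y0=230,90
    im=cv2.resize(c["img"][90:240,230:420,::-1],None,fx=k,fy=k,interpolation=cv2.INTER_CUBIC)
    def box(x,y,col,z):
        for X in x:
            for Y in y:
                u=pr(c,W(p,(X,Y,z)));print((X,Y,z),u.round(1));cv2.circle(im,tuple(int(v) for v in (u-[x0,y0]+.5)*k),3,col,-1)
    box((15,45),(-25,-13),(0,0,255),88); box((-44,-16),(-78,52),(0,255,0),62)
    box((22,38),(-35.5,),(255,0,0),46)
    cv2.imwrite("pics/ov.png",im); cv2.imwrite("pics/ovs.png",im)
E
python3 ov.py
```

```text
(15, -25, 88) [342.8 249.9]
(15, -13, 88) [343.1 230.3]
(45, -25, 88) [393.2 249.8]
(45, -13, 88) [394.3 230.2]
(-44, -78, 62) [254.7 311.5]
(-44, 52, 62) [244.5 115.2]
(-16, -78, 62) [294.8 311.5]
(-16, 52, 62) [290.9 115.2]
(22, -35.5, 46) [348.8 246.5]
(38, -35.5, 46) [371.4 246.5]
```

View pics/ov.png

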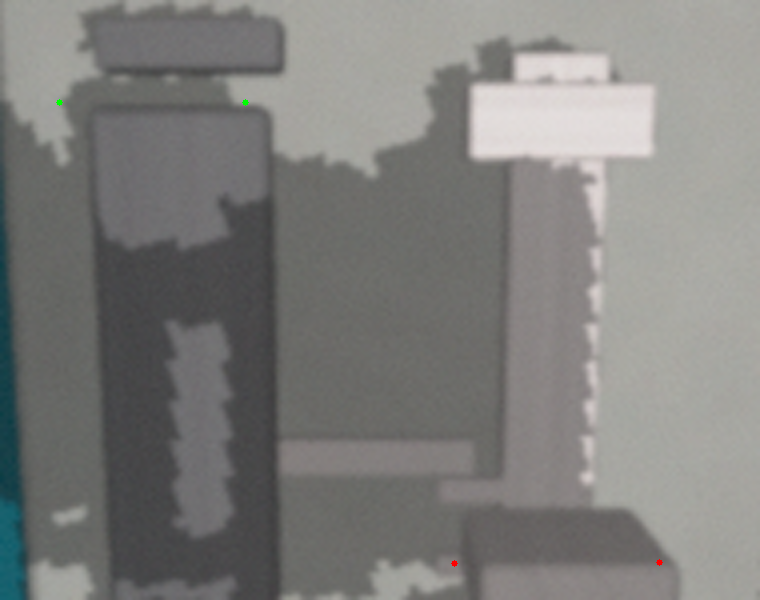

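The wrist view agrees with the fit in y: the tab top's +y edge is at row 231, against 230 predicted. Both parts appear about 3-4 mm further in +x, so I shift by 3 mm. Next I descend to just above the catch, with the finger behind the tab.

```bash
python3 -m crank '[[50,1,-6,0,0,0,0],[50,1,-6,-20,0,0,0],[50,1,-6,-45,0,0,0],[50,1,-6,-65,0,0,0],[50,1,-6,-71,0,0,0],[50,1,-6,-71,0,0,0],[50,1,-6,-71,0,0,0]]'
python3 - <<'E'
from cell import *
import cv2
for n in ["scene","side","wrist"]:
    c=read_camera(n); im=c["img"][:,:,::-1]
    if n=="scene": im=cv2.resize(im[200:350,140:360],None,fx=3.6,fy=3.6,interpolation=cv2.INTER_CUBIC)
    if n=="side": im=cv2.resize(im[180:320,280:460],None,fx=4,fy=4,interpolation=cv2.INTER_CUBIC)
    cv2.imwrite(f"pics/{n}3.png",im)
o=get_obs();print(o["tool_pos"],o["tool_rot"],o["force"])
E
```

```text
time_s: 3.35
tool_pos: [0.5648, -0.1088, 0.1413]
tool_rot: [-179.9, -0.4, -15.1]
force: [-0.8, 0.4, 0.2]
grip_width: 0.0497
[ 0.56491089 -0.10864501  0.14142174] [-179.89395994   -0.37625266  -15.12999496] [ 0.32363644  0.10274432 -0.10411944]
```

View pics/scene3.png

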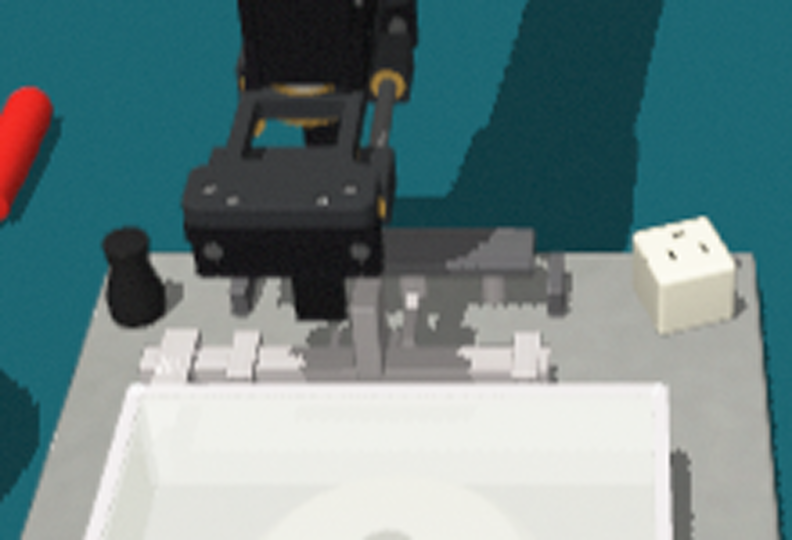

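View pics/side3.png

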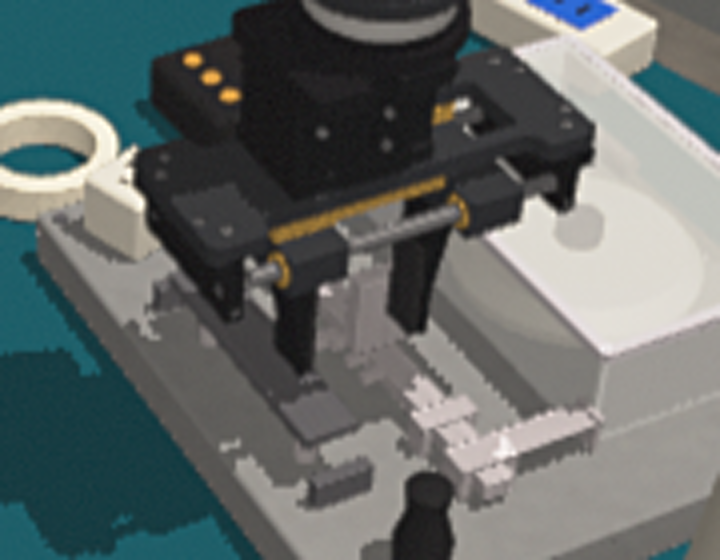

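View pics/wrist3.png

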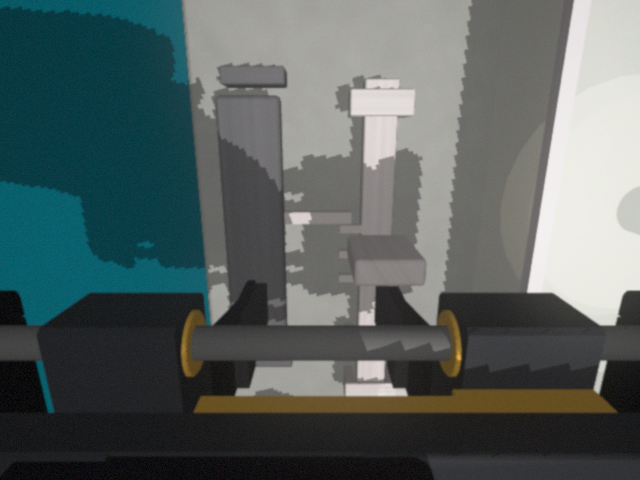

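Aligned: relative to the hand's centre line, the tab is at +29.6 mm and the catch at -31.5 mm in x. I press down, checking the force.

```bash
for i in 1; do python3 -m crank '[[50,0,0,-4,0,0,0],[50,0,0,-8,0,0,0],[50,0,0,-12,0,0,0],[50,0,0,-12,0,0,0]]'; done; python3 -m crank '[[50,0,0,-2,0,0,0],[50,0,0,-4,0,0,0],[50,0,0,-4,0,0,0],[50,0,0,-4,0,0,0]]'
```

```text
time_s: 3.9
tool_pos: [0.5652, -0.1086, 0.1293]
tool_rot: [-179.9, -0.4, -15.1]
force: [1.2, -0.0, 3.2]
grip_width: 0.05
time_s: 4.3
tool_pos: [0.5652, -0.1087, 0.1255]
tool_rot: [-179.9, -0.4, -15.1]
force: [-0.8, 0.5, 4.2]
grip_width: 0.0501
```

```bash
python3 -m crank '[[50,0,0,-1,0,0,0],[50,0,0,-2,0,0,0],[50,0,0,-2,0,0,0],[50,0,0,-2,0,0,0]]';python3 - <<'E'
from cell import *
import cv2,numpy as np
F=[]
for n in ["scene","side","wrist"]:
    c=read_camera(n); im=c["img"][:,:,::-1];F.append(get_obs()["force"])
    if n=="scene": im=cv2.resize(im[200:350,140:360],None,fx=3.6,fy=3.6,interpolation=cv2.INTER_CUBIC)
    if n=="side": im=cv2.resize(im[180:320,280:460],None,fx=4,fy=4,interpolation=cv2.INTER_CUBIC)
    cv2.imwrite(f"pics/{n}4.png",im)
print(np.array(F).round(1),get_obs()["tool_pos"])
E
```

```text
time_s: 4.7
tool_pos: [0.5652, -0.1087, 0.1238]
tool_rot: [-179.9, -0.4, -15.1]
force: [-1.2, -0.3, 6.0]
grip_width: 0.0497
[[-0.2  1.7  6. ]
 [-0.7 -0.6  6.2]
 [-0.3  1.1  4.9]] [ 0.5652349  -0.10870274  0.1238454 ]
```

View pics/side4.png

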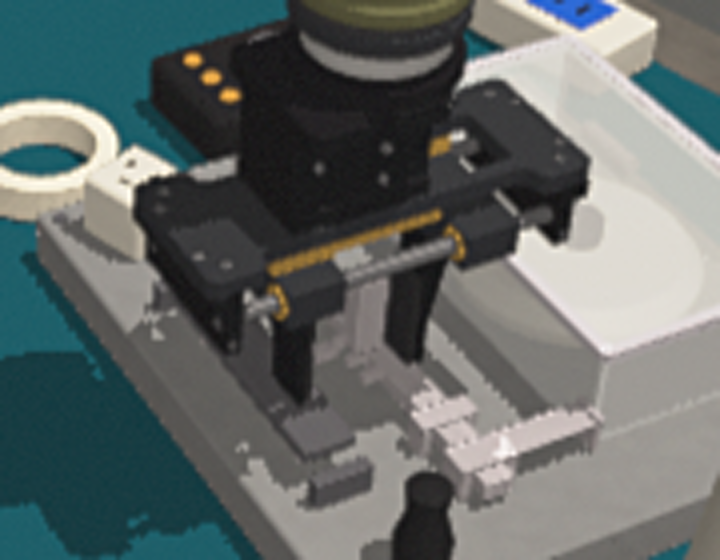

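View pics/scene4.png

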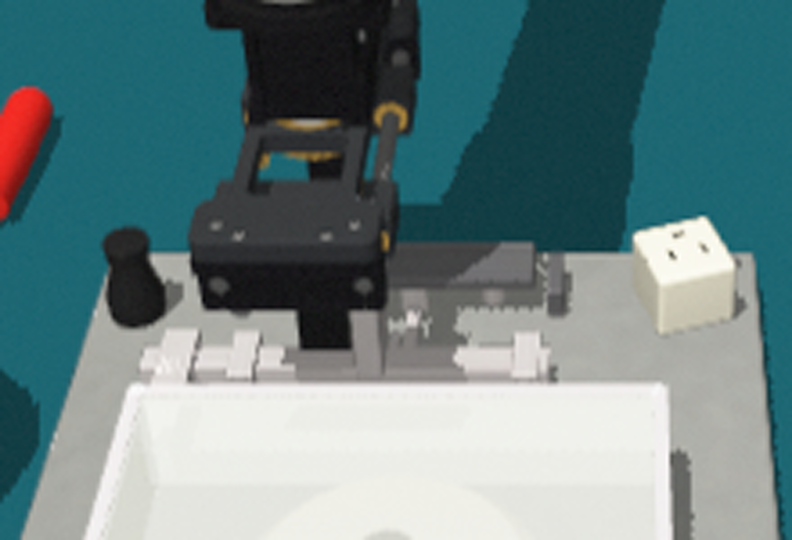

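The catch is visibly down: its far edge dropped from row 228 to 242 in the zoom, at about 6 N. Now I push along fixture +y, slowly.

```bash
python3 -m crank '[[50,1,3.9,-1,0,0,0],[50,2.1,7.7,-1,0,0,0],[50,3.1,11.6,-1,0,0,0],[50,4.2,15.4,-1,0,0,0],[50,5.2,19.3,-1,0,0,0]]'; python3 -m crank '[[50,1,3.9,0,0,0,0],[50,2.1,7.7,0,0,0,0],[50,3.1,11.6,0,0,0,0],[50,4.2,15.4,0,0,0,0]]'
```

```text
time_s: 5.35
tool_pos: [0.5698, -0.0931, 0.1234]
tool_rot: [179.9, -0.4, -15.3]
force: [-3.3, -6.0, 7.0]
grip_width: 0.0499
time_s: 5.75
tool_pos: [0.5731, -0.0813, 0.1236]
tool_rot: [179.6, -0.4, -15.4]
force: [-3.3, -6.3, 5.8]
grip_width: 0.05
```

```bash
python3 - <<'E'
from cell import *
import cv2,numpy as np
c=read_camera("scene"); cv2.imwrite("pics/scene5.png",cv2.resize(c["img"][200:350,140:360,::-1],None,fx=3.6,fy=3.6,interpolation=cv2.INTER_CUBIC))
o=get_obs();print(o["force"],o["tool_pos"],o["tool_rot"])
E
```

```text
[-2.2346015  -4.73709682  6.52510173] [ 0.57341474 -0.08033087  0.12359529] [179.64474487  -0.4302004  -15.3377666 ]
```

View pics/scene5.png

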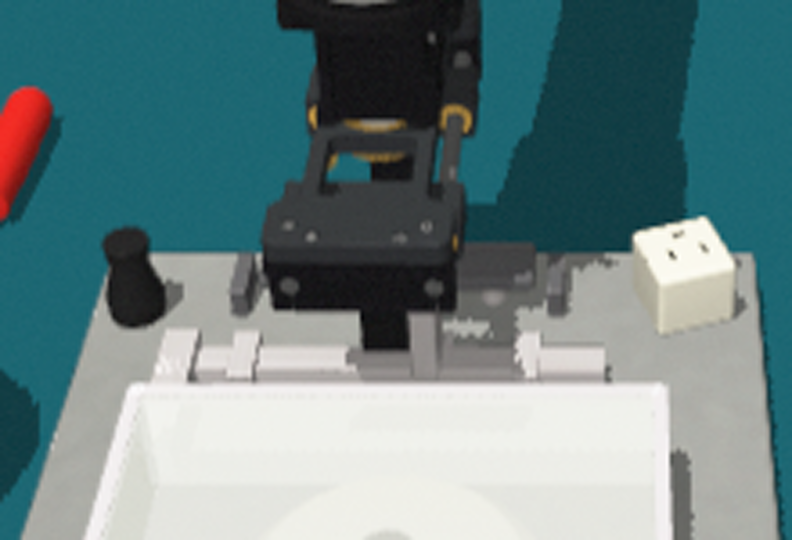

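The bolt is about 26 mm back (its end moved from column 550 to 605 in the zoom). I keep pushing to the stop.

```bash
python3 -m crank '[[50,1,3.9,0,0,0,0],[50,2.1,7.7,0,0,0,0],[50,3.1,11.6,0,0,0,0],[50,4.2,15.4,0,0,0,0],[50,4.7,17.4,0,0,0,0]]'; python3 -m crank '[[50,0.8,2.9,0,0,0,0],[50,1.5,5.8,0,0,0,0],[50,1.5,5.8,0,0,0,0]]'
```

```text
time_s: 6.3
tool_pos: [0.5773, -0.0661, 0.1237]
tool_rot: [179.4, -0.4, -15.4]
force: [-3.2, -6.0, 5.1]
grip_width: 0.0502
time_s: 6.6
tool_pos: [0.5776, -0.0649, 0.1238]
tool_rot: [179.1, -0.4, -15.6]
force: [-3.8, -7.5, 5.2]
grip_width: 0.0501
```

```bash
python3 - <<'E'
from cell import *
import cv2,numpy as np
c=read_camera("scene"); cv2.imwrite("pics/scene6.png",cv2.resize(c["img"][200:350,140:360,::-1],None,fx=3.6,fy=3.6,interpolation=cv2.INTER_CUBIC))
o=get_obs();print(o["force"],o["tool_pos"],o["tool_rot"])
E
```

```text
[-3.35731828 -8.07433952  5.58263348] [ 0.57766326 -0.06489432  0.12380841] [179.08567872  -0.39009628 -15.62358707]
```

View pics/scene6.png

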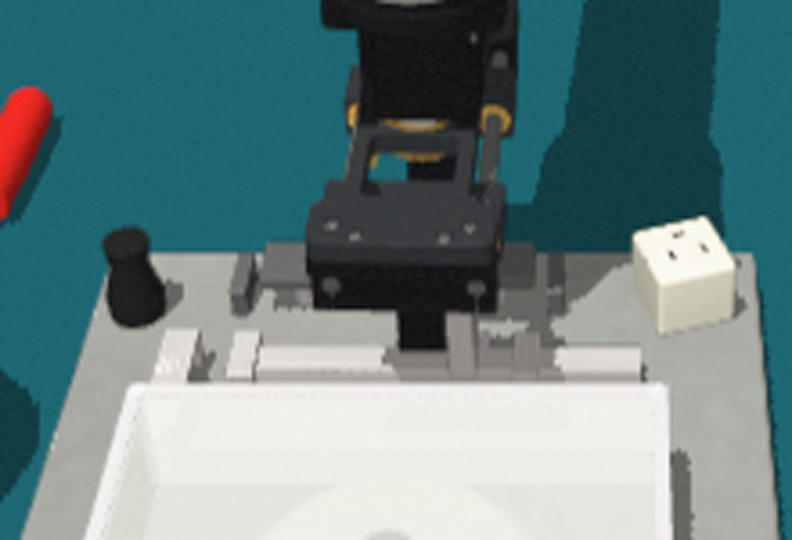

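The bolt end is now at column 641, about 42 mm, and motion stalled with the force rising. I push a little harder to confirm it is at the stop.

```bash
python3 -m crank '[[50,1.3,4.8,0,0,0,0],[50,2.6,9.7,0,0,0,0],[50,2.6,9.7,0,0,0,0],[50,2.6,9.7,0,0,0,0]]'
```

```text
time_s: 7.05
tool_pos: [0.5779, -0.064, 0.1239]
tool_rot: [178.5, -0.3, -16.0]
force: [-6.5, -14.4, 7.5]
grip_width: 0.0501
```

It is firmly at the stop: 16 N, with under 1 mm of extra motion. I lift to release the catch, then back off the tab and go up.

```bash
python3 -m crank '[[50,0.5,2,0,0,0,0],[50,0.5,2,4,0,0,0],[50,0.5,2,8,0,0,0],[50,0.5,2,13,0,0,0],[50,0.5,2,16,0,0,0],[50,-1,-4,16,0,0,0],[50,-2,-6,18,0,0,0]]'
python3 - <<'E'
from cell import *
import cv2,numpy as np
c=read_camera("scene"); cv2.imwrite("pics/scene7.png",cv2.resize(c["img"][200:350,140:360,::-1],None,fx=3.6,fy=3.6,interpolation=cv2.INTER_CUBIC))
o=get_obs();print(o["force"],o["tool_pos"],o["tool_rot"])
E
```

```text
time_s: 7.75
tool_pos: [0.5757, -0.0696, 0.1416]
tool_rot: [178.5, -0.3, -16.0]
force: [0.1, 0.6, 0.0]
grip_width: 0.05
[ 0.19489225 -0.14764731  0.09204629] [ 0.57591691 -0.06992128  0.14217588] [178.53556247  -0.34039517 -16.02033467]
```

View pics/scene7.png

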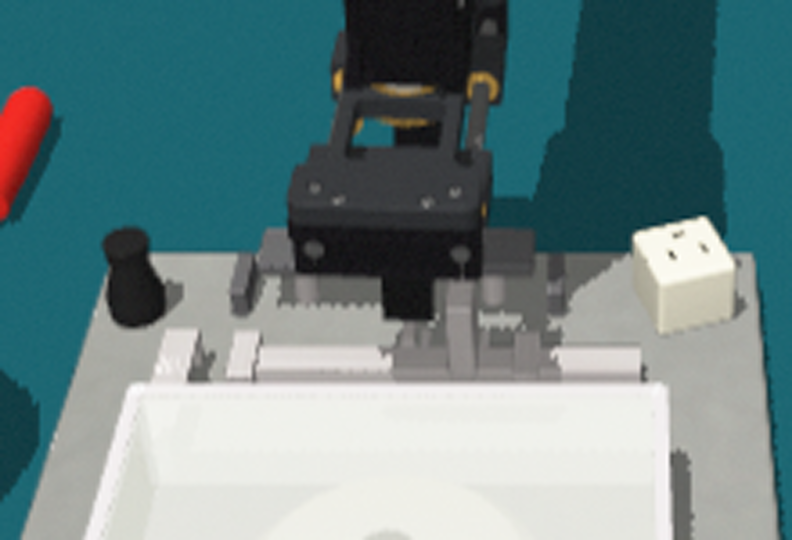

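The catch is up (edge back at row 228) and the bolt end is still at column 641. No force is left on the tool. I retreat upward.

```bash
python3 -m crank '[[50,0,0,15,0,0,0],[50,0,0,40,0,0,0],[50,0,0,70,0,0,0],[50,-5,0,100,0,0,0],[50,-10,0,120,0,0,0],[50,-10,0,120,0,0,0],[50,-10,0,120,0,0,0]]'
python3 - <<'E'
from cell import *
import cv2,numpy as np
for n in ("scene","side"):
    c=read_camera(n); cv2.imwrite(f"pics/{n}8.png",c["img"][:,:,::-1])
a=cv2.imread("pics/scene8.png")[200:350,140:360]; cv2.imwrite("pics/s8.png",cv2.resize(a,None,fx=3.6,fy=3.6,interpolation=cv2.INTER_CUBIC))
o=get_obs();print(o["force"],o["tool_pos"],o["joint_velocities"].round(2))
E
```

```text
time_s: 8.5
tool_pos: [0.5662, -0.0694, 0.2629]
tool_rot: [178.6, -0.4, -16.0]
force: [0.2, 0.3, -0.1]
grip_width: 0.0501
[ 0.854608   -0.20061842 -0.13309871] [ 0.56551918 -0.06943218  0.26127165] [ 0.16  0.64 -0.03  0.28  0.13  0.02 -0.12]
```

View pics/s8.png

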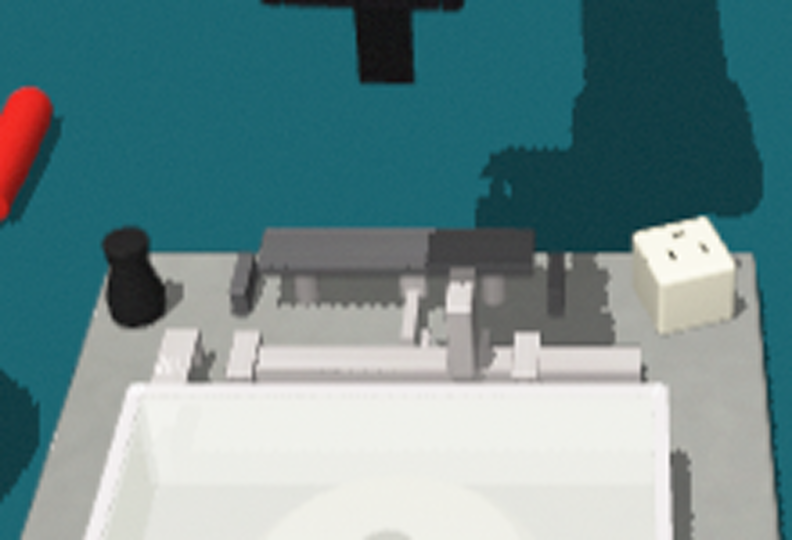

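View pics/side8.png

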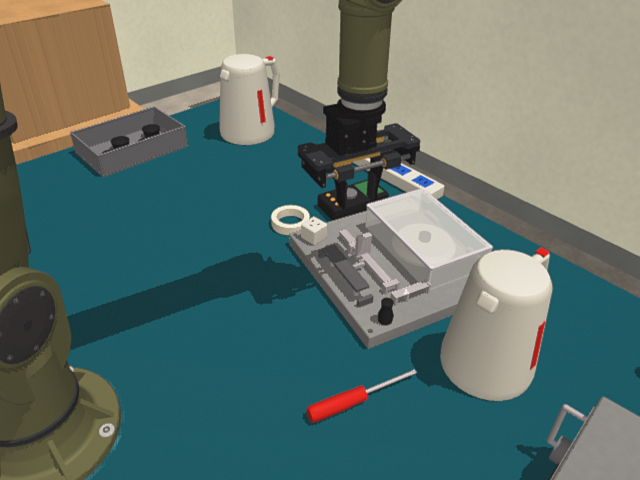

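The final views show the catch up (row 228, as at the start) and the bolt end still at column 641. The bystanders are in their original pixel positions and the hand is clear.

```bash
python3 -c "
from cell import *
print(sign_off())"
```

```text
the job is handed in; nothing more can be done
None
```

The guard is unlocked: the bolt is fully back and the catch has sprung up behind it. I handed the job in at about 8.6 s of the 40 s allowed; sign-off gives no verdict.

- **Catch press:** I pressed the catch with one fingertip to about 7–8 mm and held it at 5–6 N.
- **Bolt push:** The other fingertip pushed the tab to its stop. The bolt end moved about 42 mm in the image, and a harder push of about 16 N gave less than 1 mm more.
- **Release:** I then lifted straight up so the catch could rise, and backed the hand away.
- **Last checks:** The catch's top edge is back at its starting pixel row and the bolt end has not moved since release. The cap, adapter, tape, screwdriver and near kettle look unmoved. The multimeter was partly hidden behind the hand in the last side view, and nothing went near it. The tool force was near zero with the hand clear.
- **Disagreement:** The wrist camera put the fixture parts 3–4 mm further in +x than my fit from the scene and side cameras. I corrected by 3 mm and the fingers landed on their targets.

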